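# Set the spring tweezers to the green gauge mark and hold them there

## Robot

A 7-joint arm with a two-finger parallel gripper is mounted at the origin on a cart in front of the work surface, level with it; the furniture and walls round the work are solid. World frame = base frame: x ahead of the robot, y to its left, z up, the work surface at z = 0. Lengths are in m, angles in rad, forces in N, time in s.
With the tool pointing down it reaches from about 0.425 to 0.925 m from the base axis. Payload 6.8 kg.
Tool frame: the origin (TCP) lies midway between the tips of the shut fingers; the grasp point (between the pads) lies 19 mm behind it; x points along the fingers, z is the direction in which the jaws open and shut, and the axes are right-handed (so a half turn about x gives the same grasp; the last joint's range is limited). The gripper opens to 85 mm and grips with 20 to 120 N. Pads are 22 mm wide; open, the fingers measure 114 mm over their backs; the gripper's body (76 mm by 85 mm) begins 54 mm behind the grasp point. The pads swing forward as they close: fully open they stand 13 mm farther back than shut.
Start: joints at [1.031, 0.477, 0.022, 1.555, -0.011, 1.109, -0.083], TCP at [0.283, -0.613, 0.231] pointing down, gripper open.
Joint ranges: [-2.96, 2.96], [-0.34, 2.1], [-1.41, 1.46], [0.24, 2.44], [-1.37, 4.51], [0.17, 1.92], [-2.96, 2.96]. Speed limits (rad/s): [2.39, 2.39, 3.14, 3.14, 3.14, 3.14, 3.14].

## Interface

Orientations are given as a unit quaternion [w, x, y, z].
In Python, from station import bot gives the robot as it stands. The module is installed in compiled form; this text tells all that it offers.
- The arm moves only by the shell command python3 -m jog 'ROWS' [FORCE]. ROWS is text: rows parted by semicolons, each of 7 numbers parted by spaces: the shift along the tool's x, y, z in mm, then the turn, a rotation vector about the tool's x, y, z in units of 6 degrees (1.0 is 6 degrees), then the finger opening in mm, from 0 to 85.4. A call has 1 to 5 rows; each row shifts and turns the commanded pose from where the row before left it, along the tool's axes as they then stand; what a row does not reach is not made up. A row lasts 1/10 s, in which the tool goes at most 50 mm and 8.59 degrees, less where a joint would pass 70% of its speed; a pose out of reach is approached as far as the arm can. A call with a gripper value outside its range is refused whole. The fingers move at their own pace and stop on an object; FORCE is the grip in N (left out, the last holds). Time passes only in rows, so rows that do not move let the fingers close. It gives the time, the measured TCP pose, the force and the opening at its end, in the units of the state.
- bot.get_obs(): the state, without advancing time (a new reading comes with each control period).
- bot.read_camera(name): name is "scene" or "top" or "wrist"; returns (picture, depth): 384x512x3 uint8, red, green, blue; 384x512 float32, m along the optical axis (not along the pixel's ray), 0 where there is no reading.
- bot.calibration(name): a dict with "fx", "fy", "cx", "cy" (pixels), "T" (4x4, takes a point from camera to world coordinates). Camera axes: x right, y up, looking along -z (the intrinsics and any distortion apply to the point x, -y, -z); pixel columns grow to the right and rows downward; lengths in m; the calibration is good to about 2 mm. A picture is of the moment at which its call begins: read the wrist's pose just before it. calibration takes no time and is no camera call; for the wrist camera it gives the pose at the moment of the call.
- bot.hand_in(): hands the job in, once; it reports no verdict.
The state is a dict: "t": time; "q": joint angles; "joint_vel": joint speeds; "joint_torque": joint torques, N m; "eef_pos": TCP position; "tool_rot": TCP orientation; "contact_force": force on the tool from outside, world axes, zero at the start; "torque": the same for the moment, N m; "gripper_width": opening from 0.0 (shut) to 1.0 (fully open).
Only numpy, scipy, OpenCV 4.12 (cv2) and the standard library are available. Lean on these libraries where they do the work, as an engineer would, in place of code of your own. Each camera call takes 0.05 s, during which the arm holds its last target.

## Task

Take the sprung tweezers off their wooden rest by the blue thumb pads and squeeze them until the gap between the tips matches the two green dots on the steel setting gauge, one tip held over the middle of each dot, about a centimetre or less above the gauge without touching it. Never pinch the tips shut on the way, and leave the other things on the bench where they are. Finish while still holding the tweezers steady there, in the air at that gap; do not put them down.

Things in the scene. Friction and masses are not known exactly. Their poses are not given: they have to be found in the camera images.
- tweezers: sprung steel tweezers lying level on the rest, 179 mm long, 14 mm thick vertically, about 60 g, balanced at the pads. Origin: on their underside, below the middle between the blue thumb pads; x runs along them to the tips (85 mm ahead; the heel ends 94 mm behind), z up. The jaws close sideways (along y), always equally, each about a hinge 75 mm behind the origin and 4 mm off the middle line
- pads (a point): middle between the two blue thumb pads, 7 mm above the tweezers' underside. The pads are 34 mm long, 14 mm high, 43 mm apart over their outer faces when open and 31 mm at a tip gap of 16 mm, where the faces are parallel. Squeezing them by 1 mm shrinks the tip gap by 2.1 mm. They push back with about 0.7 N at first, 6.5 N at 16 mm gap, 9.5 N nearly shut
- jaw_left (a joint): turn of the left jaw (the right one turns alike): 0 rad open (tip gap 44 mm), 0.0875 at a gap of 16 mm, 0.131 nearly shut (2 mm)
- tip_left (a point): inner face of the left (+y) jaw's tip, at its very end, mid-height (7 mm above the tweezers' underside; the tip itself is 5 mm high, 2.5 mm thick). The tip gap is the distance from tip_left to tip_right
- tip_right (a point): the same on the right (-y) jaw
- rest: wooden tweezer rest, fixed: a foot 170 x 56 x 6 mm and two saddles 28 mm high, 16 mm long, at 78 mm behind and 45 mm ahead of its origin, on which the tweezers lie; two brass pins 10 mm high stand beside the heel. Origin: on the work surface, below the thumb pads; x towards the tips. Between the saddles the foot's top is 22 mm below the tweezers
- gauge_green: steel setting gauge with two green dots, a fixed block 50 x 60 x 12 mm (x, y, z). Origin: centre of its underside, on the work surface. The dots lie on its y axis, 16 mm apart centre to centre. It may stand to either side of the yellow one
- green_dot_left (a point): centre of the green dot (8 mm wide, flush) on the gauge's +y side, on its top face, 12 mm above the work surface
- green_dot_right (a point): centre of the green dot (8 mm wide, flush) on the gauge's -y side, on its top face, 12 mm above the work surface
- gauge_yellow: the like gauge with two yellow dots 28 mm apart, for other work: not to be used. Origin: centre of its underside; same size, fixed
- jar_red: small jar with a black lid, 52 mm wide, 58 mm high; origin under its centre; a bystander
- jar_gold: small jar with a gold lid, 42 mm wide, 46 mm high; origin under its centre; a bystander
- cup_small: small dark red cup, 52 mm wide, 36 mm high; origin under its centre; a bystander
- whetstone: grey whetstone, 40 x 120 x 22 mm; origin under its centre; a bystander
Mind the look-alikes: they are no part of the job. Leave any purple or white look-alike of the gauge_green alone.

How it is judged:
On the way:
1. the tweezers are lifted clear of their rest in the gripper (z of tweezers in the frame of rest above 0.045 m and contact force between tweezers and rest below 0.05 N and contact force between the fingers and tweezers above 0.5 N), for 0.2 s.
At the end, for the whole second after the job is handed in: Held in the fingers and still (under 20 mm/s), with the tip gap 16 mm within 2.5 mm, each tip within 4 mm horizontally of the centre of its own green dot (either way round) and its middle 0.5 to 18 mm above the gauge's top face, the tweezers touching neither gauge nor the rest (((horizontal distance between tip_left and green_dot_left below 0.004 m and horizontal distance between tip_right and green_dot_right below 0.004 m) or (horizontal distance between tip_left and green_dot_right below 0.004 m and horizontal distance between tip_right and green_dot_left below 0.004 m)) and distance between tip_left and tip_right between 0.0135 and 0.0185 m and z of tip_left in the frame of gauge_green between 0.0125 and 0.03 m and z of tip_right in the frame of gauge_green between 0.0125 and 0.03 m and contact force between tweezers and gauge_green below 0.05 N and contact force between tweezers and rest below 0.05 N and contact force between tweezers and gauge_yellow below 0.05 N and contact force between the fingers and tweezers above 1 N and linear speed of tweezers below 0.02 m/s); the arm keeps its last pose, push and grip.
It fails at once if the tips are pinched shut (gap under 5 mm) (distance between tip_left and tip_right below 0.005 m).
It fails at once if a bystander is moved by more than 30 mm (distance of any of jar_red, jar_gold, cup_small, whetstone from where it was at the start of the episode above 0.03 m).
It also fails if it takes over 38 s, if anything falls off the work surface, if the arm or the gripper's body presses on something with over 40 N, if the wrist force passes 120 N, or if a joint passes its speed limit or range.

## Working session

There is one attempt and no reset: what is moved stays moved. The work goes in short steps, Python scripts to look and compute and a shell command to move; the robot and the scene stay as the last step left them, time stands still between calls to the robot, and variables do not carry over. Pictures are saved under pics/ and viewed, and the job is handed in when it is done.

```bash
mkdir -p pics; ls; python3 - <<'E'
from station import bot
import cv2,numpy as np
for n in ["scene","top"]:
    p,d=bot.read_camera(n); c=bot.calibration(n)
    np.savez(f"pics/{n}1.npz",p=p,d=d,**c)
    cv2.imwrite(f"pics/{n}1.png",cv2.resize(p[:,:,::-1],(800,600),interpolation=cv2.INTER_CUBIC)); print(n,c)
o=bot.get_obs(); print(o)
E
```

```text
pics
scene {'fx': 373.8463322879627, 'fy': 373.8463322879627, 'cx': 260.8723085763739, 'cy': 193.58103780509384, 'T': array([[-0.85541263,  0.37517055, -0.35709423,  0.07545051],
       [-0.51764243, -0.59560105,  0.61425215,  0.54522474],
       [ 0.01776362,  0.71028617,  0.70368886,  0.86721037],
       [ 0.        ,  0.        ,  0.        ,  1.        ]])}
top {'fx': 476.8370374338421, 'fy': 476.8370374338421, 'cx': 259.035305739222, 'cy': 201.17730090538808, 'T': array([[-0.06298052,  0.97699866, -0.20373285,  0.2411278 ],
       [-0.99800017, -0.0605496 ,  0.01814972, -0.13113053],
       [ 0.00539631,  0.2044685 ,  0.97885827,  1.24171765],
       [ 0.        ,  0.        ,  0.        ,  1.        ]])}
{'t': 0.1, 'q': array([ 1.03091787,  0.47772992,  0.02230521,  1.55631163, -0.01149227,
        1.10931191, -0.0830559 ]), 'joint_vel': array([ 0.00019882, -0.00177058, -0.00274707, -0.00463134,  0.00156739,
        0.00040121, -0.00132264]), 'joint_torque': array([ 4.69810126e-03, -5.97766757e+01,  1.61387902e+00, -2.81958014e+01,
        1.28332412e-02,  5.04709882e-03,  4.28292230e-05]), 'eef_pos': array([ 0.28227189, -0.61257445,  0.23043114]), 'tool_rot': array([ 0.59501441,  0.3815332 ,  0.59602619, -0.38097643]), 'contact_force': array([ 0.23962651,  0.15173238, -1.27050246]), 'torque': array([-0.01365052,  0.00539059, -0.01754986]), 'gripper_width': 1.0011232106910013}
```

View pics/scene1.png

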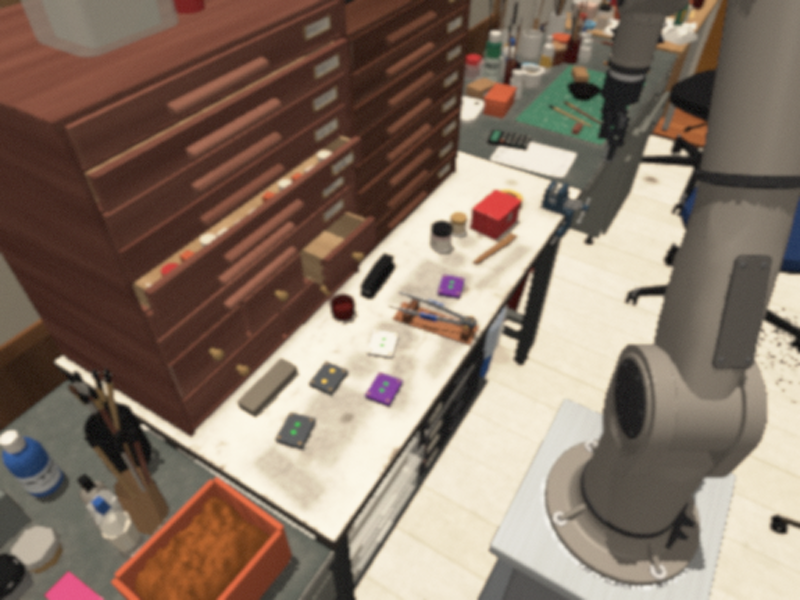

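View pics/top1.png

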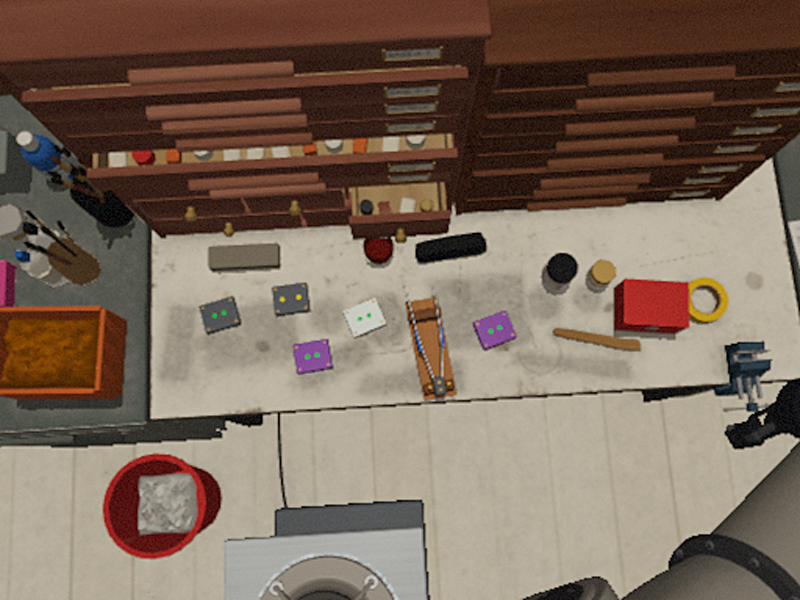

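In the top view, the candidates for the green gauge are the grey plate at (220,314) with green dots, the purple plates at (313,356) and (495,329), and the white plate at (364,317), all with green dots. The grey plate at (291,298) has yellow dots. Only (220,314) is bare steel with green dots. The tweezers lie on the rest at about (430,345), with the tips pointing up in the image (world +x). I'll confirm with a crop.

```bash
cat > h.py <<'E'
import numpy as np,cv2
def load(f):
    z=np.load(f); return z['p'],z['d'],z
def ray(c,u,v):
    d=np.array([(u-c['cx'])/c['fx'],-(v-c['cy'])/c['fy'],-1.0]); T=c['T']
    return T[:3,3],T[:3,:3]@d
def onplane(c,u,v,z):
    o,d=ray(c,u,v); return o+d*(z-o[2])/d[2]
def proj(c,P):
    T=c['T']; q=T[:3,:3].T@(np.asarray(P)-T[:3,3]); return np.array([c['cx']+c['fx']*q[0]/-q[2], c['cy']-c['fy']*q[1]/-q[2]])
E
python3 - <<'E'
from h import *
p,d,c=load('pics/top1.npz')
a=cv2.resize(p[175:245,115:215,::-1],None,fx=6,fy=6,interpolation=cv2.INTER_CUBIC)
b=cv2.resize(p[180:265,245:305,::-1],None,fx=7,fy=7,interpolation=cv2.INTER_CUBIC)
cv2.imwrite('pics/cropg.png',a);cv2.imwrite('pics/cropt.png',b)
hsv=cv2.cvtColor(p,cv2.COLOR_RGB2HSV)
for nm,lo,hi in [('green',(45,90,90),(85,255,255)),('yellow',(20,120,120),(35,255,255)),('blue',(100,100,50),(125,255,255))]:
    m=cv2.inRange(hsv,lo,hi); n,l,s,ce=cv2.connectedComponentsWithStats(m)
    for i in range(1,n):
        u,v=ce[i]
        if 150<v<265 and 90<u<480: 
            print(nm,ce[i].round(1),s[i,4],onplane(c,u,v,0.012 if nm!='blue' else .035).round(4),d[int(v),int(u)])
E
```

```text
green [142.8 199.8] 11 [0.5196 0.1512 0.012 ] 1.2555944
green [136.9 201.7] 9 [0.5156 0.1668 0.012 ] 1.2552242
green [235.6 201.2] 5 [ 0.5008 -0.0923  0.012 ] 1.2572359
green [229.8 203.4] 5 [ 0.4959 -0.0768  0.012 ] 1.2551945
green [319.2 209.2] 6 [ 0.4659 -0.3103  0.012 ] 1.2534398
green [313.5 211.5] 4 [ 0.4606 -0.2949  0.012 ] 1.2448368
green [196.3 228. ] 7 [0.436  0.0135 0.012 ] 1.2375736
green [202.3 227. ] 7 [ 0.4377 -0.0021  0.012 ] 1.2417123
yellow [254. 151.] 1 [ 0.6357 -0.1491  0.012 ] 1.1441451
yellow [386.  173.1] 80 [ 0.5525 -0.4973  0.012 ] 1.2373999
yellow [453.1 191.5] 299 [ 0.4913 -0.6692  0.012 ] 1.2807713
yellow [190.9 189.7] 9 [0.5393 0.0241 0.012 ] 1.2614647
yellow [147. 191.] 1 [0.5428 0.1399 0.012 ] 1.260262
yellow [180. 191.] 9 [0.5374 0.0529 0.012 ] 1.2623699
yellow [281. 244.] 1 [ 0.3806 -0.2035  0.012 ] 1.20001
yellow [287. 245.] 3 [ 0.3771 -0.2188  0.012 ] 1.2015454
yellow [274.5 247.5] 4 [ 0.3726 -0.1861  0.012 ] 1.2186593
yellow [282. 249.] 1 [ 0.3676 -0.2052  0.012 ] 1.2002088
blue [282.  210.5] 2 [ 0.4641 -0.211   0.035 ] 1.2271186
blue [267.  218.5] 19 [ 0.4456 -0.171   0.035 ] 1.2167821
blue [283.  217.5] 8 [ 0.4457 -0.2122  0.035 ] 1.217462
blue [475.9 228. ] 7 [ 0.3879 -0.7035  0.035 ] 1.2269706
blue [467. 229.] 1 [ 0.3867 -0.6804  0.035 ] 1.2275387
blue [468. 233.] 1 [ 0.3763 -0.6813  0.035 ] 1.2315509
blue [475. 243.] 1 [ 0.3498 -0.6953  0.035 ] 1.2261894
blue [469.5 244. ] 2 [ 0.3481 -0.6809  0.035 ] 1.2251531
blue [475. 245.] 1 [ 0.3447 -0.6945  0.035 ] 1.2220312
blue [461.6 247.9] 10 [ 0.3395 -0.6593  0.035 ] 1.2706355
blue [476. 248.] 3 [ 0.337  -0.6958  0.035 ] 1.2342439
blue [469.7 248.3] 3 [ 0.3371 -0.6796  0.035 ] 1.2322289
```

View pics/cropg.png

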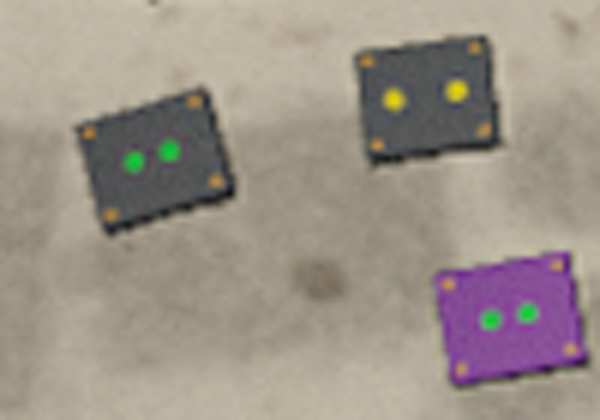

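View pics/cropt.png

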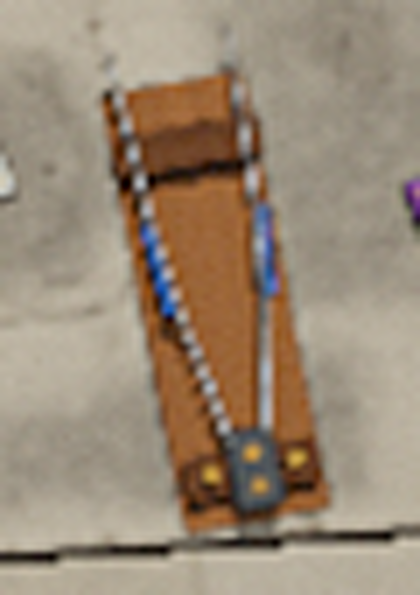

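The crop confirms it: grey steel with two green dots at crop (135,162) and (170,152), spaced 16.1 mm as measured. The tweezers' heel is at crop (255,470), with the blue pads at (158,270) and (264,250).

```bash
cat >> h.py <<'E'
from scipy.spatial.transform import Rotation as R
def rot(o): w,x,y,z=o['tool_rot']; return R.from_quat([x,y,z,w])
def plan(o,pos,yaw):
    """target: tool x down; tool z along +-(tweezers y at yaw); prints delta in tool frame"""
    Rm=rot(o); best=None
    for s in (1,-1):
        zt=s*np.array([-np.sin(yaw),np.cos(yaw),0]); xt=np.array([0,0,-1.]); yt=np.cross(zt,xt)
        Rt=R.from_matrix(np.c_[xt,yt,zt]); dv=(Rm.inv()*Rt).as_rotvec()
        if best is None or np.linalg.norm(dv)<np.linalg.norm(best[0]): best=(dv,s)
    dp=Rm.inv().apply(np.asarray(pos)-o['eef_pos'])
    print('tool axes(cols)',Rm.as_matrix().round(3).tolist()); print('dmm',(dp*1000).round(1),'turn6deg',np.degrees(best[0]/6).round(2),'s',best[1])
E
python3 - <<'E'
from h import *
from station import bot
p,d,c=load('pics/top1.npz')
W=lambda x,y,z: onplane(c,245+x/7-.5+.07,180+y/7-.5+.07,z)
L=[W(158,270,.035),W(264,250,.035)]; heel=W(257,520,.035)
tl=W(108,62,.035); tr=W(228,30,.035); hm=W(255,470,.042)
print(L,heel,tl,tr,hm); 
mid=(L[0]+L[1])/2; tm=(tl+tr)/2
for a,b in((heel,mid),(hm,tm),(mid,tm)): v=b-a; print(np.degrees(np.arctan2(v[1],v[0])),np.linalg.norm(v[:2]))
print(np.linalg.norm(L[0]-L[1]))
o=bot.get_obs(); plan(o,[mid[0],mid[1],.23],np.radians(12))
cw=bot.calibration('wrist'); T=np.eye(4); T[:3,:3]=rot(o).as_matrix(); T[:3,3]=o['eef_pos']
print((np.linalg.inv(T)@cw['T']).round(3))
# scene view dots too
p,d,c=load('pics/scene1.npz'); hsv=cv2.cvtColor(p,cv2.COLOR_RGB2HSV)
m=cv2.inRange(hsv,(45,90,70),(85,255,255)); n,l,s,ce=cv2.connectedComponentsWithStats(m)
for i in range(1,n):
    if 150<ce[i][0]<310 and ce[i][1]>170: print(ce[i].round(1),s[i,4],onplane(c,*ce[i],.012).round(4))
E
```

```text
[array([ 0.44660905, -0.17146868,  0.035     ]), array([ 0.45162367, -0.21081192,  0.035     ])] [ 0.35305058 -0.20106882  0.035     ] [ 0.52592794 -0.1581376   0.035     ] [ 0.53538396 -0.20349764  0.035     ] [ 0.37037858 -0.20124769  0.042     ]
5.900639368208983 0.0965774761304978
7.2641463435981155 0.16157420370966985
7.2151014298431 0.08219040742854185
0.0396615234250983
tool axes(cols) [[-0.001, 0.908, 0.419], [0.001, 0.419, -0.908], [-1.0, -0.0, -0.002]]
dmm [   0.9  327.9 -312.9] turn6deg [ 2.12 -0.02  0.  ] s -1
[[-0.     0.319 -0.948 -0.142]
 [-0.002  0.948  0.319  0.083]
 [ 1.     0.002  0.001 -0.001]
 [ 0.     0.     0.     1.   ]]
[190. 271.] 9 [0.5176 0.152  0.012 ]
[187.2 276. ] 10 [0.514  0.1681 0.012 ]
```

```bash
python3 -m jog '0 33 -31 0 0 0 80; 0 33 -31 0 0 0 80; 0 33 -31 0 0 0 80; 0 33 -31 0 0 0 80; 0 33 -31 0 0 0 80' 30; python3 -m jog '0 33 -31 0 0 0 80; 0 33 -31 0 0 0 80; 0 33 -31 0 0 0 80; 0 33 -31 0 0 0 80; 0 0 0 0 0 0 80'
python3 -m jog '0 0 0 1 0 0 80; 0 0 0 1 0 0 80; 0 0 0 1 0 0 80; 0 0 0 0 0 0 80'
python3 - <<'E'
from h import *
from station import bot
o=bot.get_obs(); plan(o,[.449,-.1911,.20],np.radians(7)); print(o['eef_pos'],o['contact_force'])
p,d=bot.read_camera('wrist'); c=bot.calibration('wrist'); np.savez('pics/w1.npz',p=p,d=d,**c)
cv2.imwrite('pics/w1.png',cv2.resize(p[:,:,::-1],(800,600),interpolation=cv2.INTER_CUBIC))
E
```

```text
t: 0.6
eef_pos: [0.3677, -0.4013, 0.231]
tool_rot: [0.595, 0.381, 0.596, -0.381]
contact_force: [1.3, -0.2, 0.3]
gripper_width: 0.934
t: 1.1
eef_pos: [0.438, -0.2288, 0.2313]
tool_rot: [0.597, 0.379, 0.598, -0.377]
contact_force: [0.2, 0.2, -0.1]
gripper_width: 0.935
t: 1.5
eef_pos: [0.4351, -0.2356, 0.231]
tool_rot: [0.528, 0.47, 0.528, -0.47]
contact_force: [-0.4, 0.2, -0.7]
gripper_width: 0.932
tool axes(cols) [[-0.001, 0.993, 0.116], [0.0, 0.116, -0.993], [-1.0, -0.001, -0.0]]
dmm [ 31.   19.  -42.6] turn6deg [-0.05 -0.    0.01] s -1
[ 0.43511199 -0.23562369  0.23103842] [-0.35438881  0.21883121 -0.68547244]
```

View pics/w1.png

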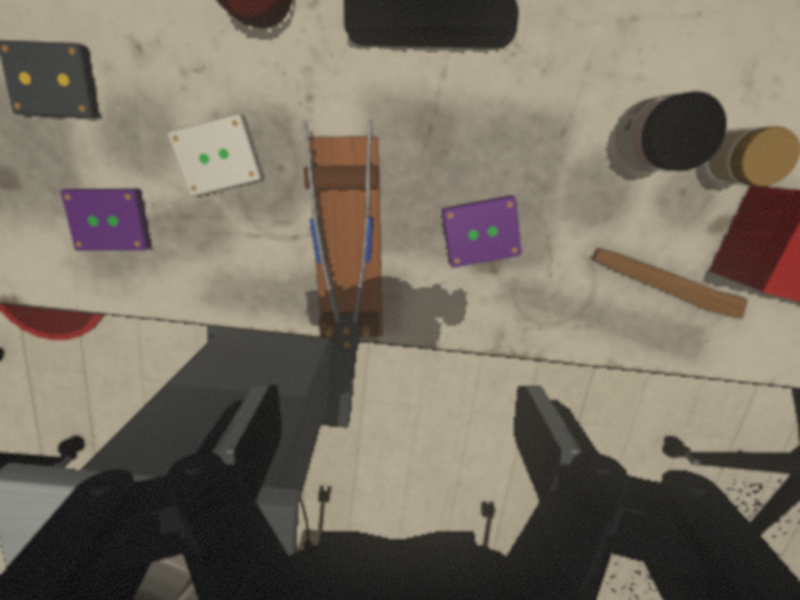

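The wrist view shows the tweezers clearly: tips at about (308,122) and (371,122), pads at (316,240) and (369,240), heel at (346,335).

```bash
python3 - <<'E'
from h import *
p,d,c=load('pics/w1.npz'); hsv=cv2.cvtColor(p,cv2.COLOR_RGB2HSV)
m=cv2.inRange(hsv,(100,90,40),(128,255,255)); n,l,s,ce=cv2.connectedComponentsWithStats(m)
P=[]
for i in range(1,n):
    if s[i,4]>8 and 190<ce[i][0]<250 and 120<ce[i][1]<180:
        for z in(.035,.042): print(ce[i].round(1),s[i],onplane(c,*ce[i],z).round(4))
        ys=np.where(l==i)[0]; xs=np.where(l==i)[1]
        for v in (ys.min(),ys.max()): print('end',onplane(c,xs[ys==v].mean(),v,.038).round(4))
cr=cv2.resize(p[70:225,180:260,::-1],None,fx=5,fy=5,interpolation=cv2.INTER_CUBIC)[:600] if 0 else cv2.resize(p[70:220,180:260,::-1],None,fx=4,fy=4,interpolation=cv2.INTER_CUBIC)
cv2.imwrite('pics/w1c.png',cr)
E
```

```text
[235.6 153.5] [234 140   4  27  54] [ 0.451  -0.2105  0.035 ]
[235.6 153.5] [234 140   4  27  54] [ 0.4523 -0.2108  0.042 ]
end [ 0.4676 -0.2102  0.038 ]
end [ 0.4363 -0.2108  0.038 ]
[201.6 155.2] [199 142   6  25  33] [ 0.4441 -0.1701  0.035 ]
[201.6 155.2] [199 142   6  25  33] [ 0.4456 -0.1712  0.042 ]
end [ 0.4601 -0.1666  0.038 ]
end [ 0.4319 -0.1736  0.038 ]
```

View pics/w1c.png

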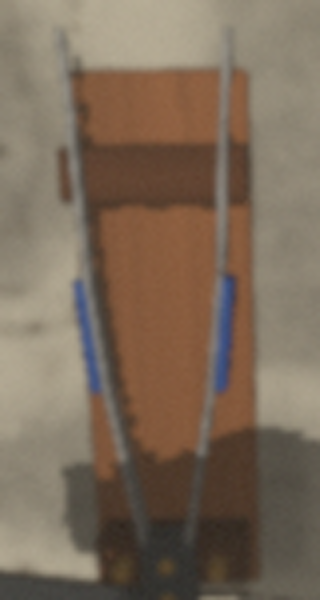

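```bash
python3 - <<'E'
from h import *
from station import bot
p,d,c=load('pics/w1.npz')
W=lambda x,y,z: onplane(c,180+(x+.5)/4-.5,70+(y+.5)/4-.5,z)[:2]
Lp=W(88,336,.038);Rp=W(225,334,.038);tl=W(62,35,.036);tr=W(229,33,.036)
L1=W(78,280,.038);L2=W(98,392,.038);R1=W(229,276,.038);R2=W(221,392,.038)
h=W(167,567,.043)
pm=(Lp+Rp)/2; tm=(tl+tr)/2
print('pads',Lp,Rp,np.linalg.norm(Lp-Rp),'mid',pm,'len',np.linalg.norm(L1-L2),np.linalg.norm(R1-R2),'endsmid',(L1+L2+R1+R2)/4)
print('tips',tl,tr,np.linalg.norm(tl-tr),'mid',tm,'heelpin',h)
for a,b in((pm,tm),(h,tm),(h,pm)): v=b-a; print(np.degrees(np.arctan2(v[1],v[0])),np.linalg.norm(v))
v=tl-tr; print('perp tips yaw',np.degrees(np.arctan2(-v[0],v[1])));v=Lp-Rp; print('perp pads',np.degrees(np.arctan2(-v[0],v[1])))
o=bot.get_obs(); yaw=np.radians(8); pad=pm
plan(o,[pad[0],pad[1],.017],yaw)
E
```

```text
pads [ 0.44667413 -0.17045137] [ 0.45207729 -0.21094035] 0.040847906894186346 mid [ 0.44937571 -0.19069586] len 0.03388835897463474 0.03495259310227588 endsmid [ 0.44910084 -0.19073153]
tips [ 0.52920732 -0.15804384] [ 0.53514086 -0.20379886] 0.04613813910183995 mid [ 0.53217409 -0.18092135] heelpin [ 0.37748628 -0.20023814]
6.732719120237443 0.08337333388167527
7.118018027391791 0.15588924811019014
7.560981997202627 0.07251996666788914
perp tips yaw 7.388909684812479
perp pads 7.60108119480852
tool axes(cols) [[-0.001, 0.993, 0.119], [0.0, 0.119, -0.993], [-1.0, -0.001, -0.0]]
dmm [214.1  19.6 -42.8] turn6deg [-0.19 -0.    0.01] s -1
```

Pads midpoint is (0.449,-0.191), yaw about 7.3°. The measured sizes (41/34/46 mm and 83 mm to the tips) match the given ones to about 2 mm. Next I move over the pads and descend part of the way.

```bash
python3 -m jog '0 19.5 -43 -0.07 0 0 70; 45 0 0 0 0 0 70; 45 0 0 0 0 0 70; 45 0 0 0 0 0 70; 0 0 0 0 0 0 70'
python3 -m jog '0 0 0 0 0 0 70; 0 0 0 0 0 0 70'
python3 - <<'E'
from h import *
from station import bot
o=bot.get_obs(); plan(o,[.449,-.1907,.017],np.radians(7.3)); print(o['eef_pos'],o['contact_force'])
p,d=bot.read_camera('wrist'); c=bot.calibration('wrist'); np.savez('pics/w2.npz',p=p,d=d,**c)
cv2.imwrite('pics/w2.png',cv2.resize(p[:,:,::-1],(800,600),interpolation=cv2.INTER_CUBIC))
E
```

```text
t: 2.05
eef_pos: [0.4454, -0.1891, 0.0915]
tool_rot: [0.527, 0.466, 0.534, -0.469]
contact_force: [-0.2, 0.2, -0.1]
gripper_width: 0.817
t: 2.25
eef_pos: [0.4515, -0.1911, 0.0985]
tool_rot: [0.532, 0.468, 0.529, -0.467]
contact_force: [0.3, -1.3, 0.5]
gripper_width: 0.819
tool axes(cols) [[0.003, 0.992, 0.125], [-0.001, 0.125, -0.992], [-1.0, 0.003, 0.002]]
dmm [81.5 -2.7 -0.8] turn6deg [-0.02  0.02 -0.03] s -1
[ 0.45146464 -0.19105221  0.09851903] [ 0.31511722 -1.31925406  0.54263686]
```

View pics/w2.png

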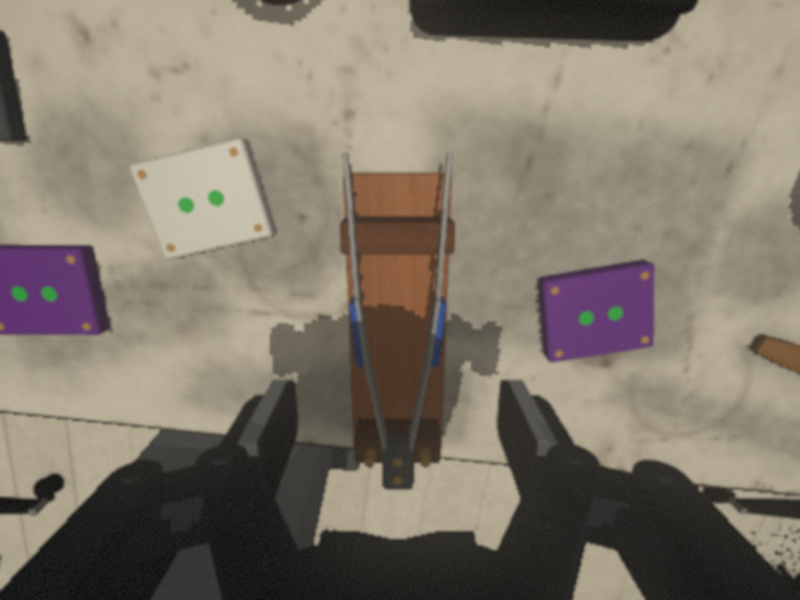

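The tweezers now sit symmetrically between the fingers, with pads at (356,333) and (438,333), heel at (398,470) and fingers at 285 and 510. I'll remeasure from this closer view.

```bash
python3 - <<'E'
from h import *
from station import bot
p,d,c=load('pics/w2.npz')
W=lambda x,y,z: onplane(c,(x+.5)/1.5625-.5,(y+.5)/1.5625-.5,z)[:2]
L1=W(354,299,.040);L2=W(360,366,.040);R1=W(441,298,.040);R2=W(435,366,.040);tl=W(346,153,.037);tr=W(449,153,.037);h=W(398,470,.043)
pm=(L1+L2+R1+R2)/4; tm=(tl+tr)/2
print(pm,np.linalg.norm(L1-L2),np.linalg.norm(R1-R2),np.linalg.norm(L1+L2-R1-R2)/2,tm,np.linalg.norm(tl-tr),h)
for a,b in((pm,tm),(h,tm),(h,pm)): v=b-a; print(np.degrees(np.arctan2(v[1],v[0])),np.linalg.norm(v))
o=bot.get_obs(); plan(o,[pm[0],pm[1],.017],np.radians(7.3))
E
```

```text
[ 0.45044945 -0.19066995] 0.03546677732412942 0.03597455516025244 0.03962317850256653 [ 0.53349411 -0.18034545] 0.04500745925857054 [ 0.37264314 -0.20061972]
7.086916434600359 0.0836839886512917
7.18389457755143 0.16212365940264395
7.287356163233579 0.07843991850763973
tool axes(cols) [[0.004, 0.992, 0.125], [-0.001, 0.125, -0.992], [-1.0, 0.004, 0.002]]
dmm [81.7 -1.4 -0.8] turn6deg [-0.02  0.02 -0.04] s -1
```

```bash
python3 -m jog '40 -1 -0.5 0 0 0 70; 41 -0.5 -0.5 0 0 0 70; 0 0 0 0 0 0 60; 0 0 0 0 0 0 50; 0 0 0 0 0 0 46' 30
python3 -m jog '0 0 0 0 0 0 46; 0 0 0 0 0 0 46; 0 0 0 0 0 0 46'
python3 - <<'E'
from h import *
from station import bot
o=bot.get_obs(); plan(o,[.4497,-.1907,.017],np.radians(7.2)); print(o['eef_pos'],o['contact_force'])
p,d=bot.read_camera('wrist'); c=bot.calibration('wrist'); np.savez('pics/w3.npz',p=p,d=d,**c)
cv2.imwrite('pics/w3.png',cv2.resize(p[:,:,::-1],(800,600),interpolation=cv2.INTER_CUBIC))
E
```

```text
t: 2.8
eef_pos: [0.4501, -0.1903, 0.0178]
tool_rot: [0.532, 0.468, 0.529, -0.467]
contact_force: [0.5, 0.9, 0.1]
gripper_width: 0.54
t: 3.1
eef_pos: [0.449, -0.19, 0.0163]
tool_rot: [0.531, 0.468, 0.529, -0.468]
contact_force: [0.8, -0.9, -0.5]
gripper_width: 0.54
tool axes(cols) [[0.002, 0.992, 0.124], [-0.001, 0.124, -0.992], [-1.0, 0.002, 0.001]]
dmm [-0.7  0.6  0.8] turn6deg [-0.01  0.01 -0.02] s -1
[ 0.44904441 -0.19000375  0.01634508] [ 0.83990484 -0.90780675 -0.48028829]
```

View pics/w3.png

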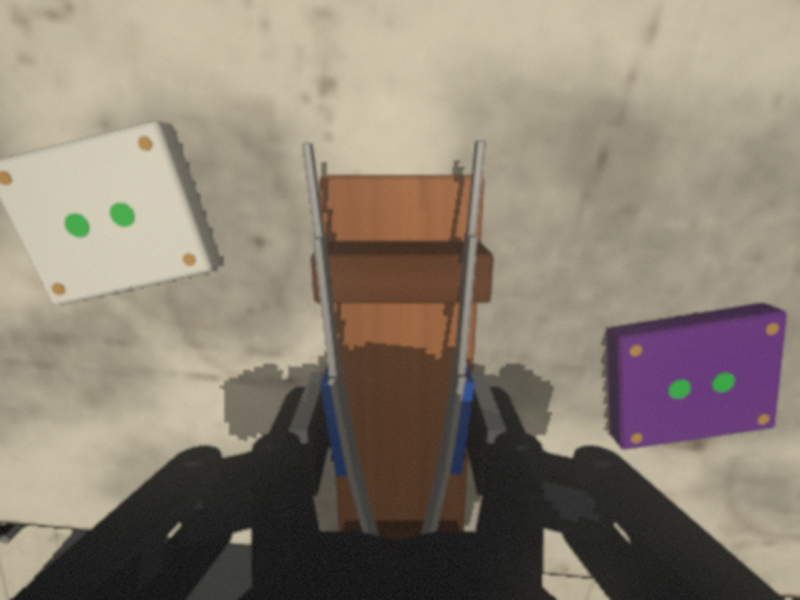

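The fingers stand just outside both blue pads, (335,425) and (460,425). Next I squeeze in stages.

```bash
python3 -m jog '0 0 0 0 0 0 42; 0 0 0 0 0 0 40; 0 0 0 0 0 0 38; 0 0 0 0 0 0 36; 0 0 0 0 0 0 36'
python3 -m jog '0 0 0 0 0 0 36; 0 0 0 0 0 0 36'
python3 - <<'E'
from h import *
from station import bot
o=bot.get_obs(); print(o['eef_pos'],o['contact_force'],o['gripper_width']*85.4)
p,d=bot.read_camera('wrist'); c=bot.calibration('wrist'); np.savez('pics/w4.npz',p=p,d=d,**c)
cv2.imwrite('pics/w4.png',cv2.resize(p[:,:,::-1],(800,600),interpolation=cv2.INTER_CUBIC))
E
```

```text
t: 3.65
eef_pos: [0.4492, -0.1897, 0.016]
tool_rot: [0.531, 0.468, 0.53, -0.467]
contact_force: [-0.2, 0.3, 7.9]
gripper_width: 0.424
t: 3.85
eef_pos: [0.4492, -0.1897, 0.016]
tool_rot: [0.531, 0.468, 0.53, -0.467]
contact_force: [-0.4, 0.4, 8.4]
gripper_width: 0.424
[ 0.44916512 -0.18966162  0.01597395] [-0.42109897  0.44746777  8.37012132] 36.19210710342493
```

View pics/w4.png

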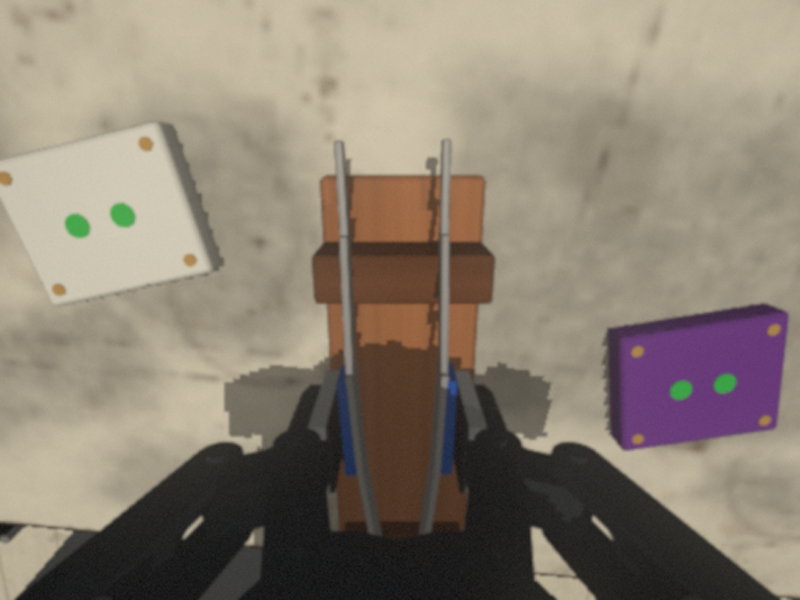

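Pads are squeezed evenly. The tip spacing went from 172 to 106 px, a gap of about 26 mm. Next I squeeze a little more and lift.

```bash
python3 -m jog '0 0 0 0 0 0 35; 0 0 0 0 0 0 34; 0 0 0 0 0 0 33.5; 0 0 0 0 0 0 33.5; -5 0 0 0 0 0 33.5'
python3 -m jog '-15 0 0 0 0 0 33.5; -15 0 0 0 0 0 33.5; -15 0 0 0 0 0 33.5; -10 0 0 0 0 0 33.5; 0 0 0 0 0 0 33.5'
python3 -m jog '0 0 0 0 0 0 33.5; 0 0 0 0 0 0 33.5'
python3 - <<'E'
from h import *
from station import bot
o=bot.get_obs(); print(o['eef_pos'],o['contact_force'],o['gripper_width']*85.4)
p,d=bot.read_camera('wrist'); c=bot.calibration('wrist'); np.savez('pics/w5.npz',p=p,d=d,**c)
cv2.imwrite('pics/w5.png',cv2.resize(p[:,:,::-1],(800,600),interpolation=cv2.INTER_CUBIC))
E
```

```text
t: 4.4
eef_pos: [0.4479, -0.1893, 0.0201]
tool_rot: [0.53, 0.468, 0.531, -0.468]
contact_force: [-0.7, -0.0, -1.0]
gripper_width: 0.396
t: 4.9
eef_pos: [0.4487, -0.1898, 0.0763]
tool_rot: [0.531, 0.468, 0.53, -0.468]
contact_force: [0.3, 1.1, 0.0]
gripper_width: 0.395
t: 5.1
eef_pos: [0.4476, -0.1894, 0.0746]
tool_rot: [0.53, 0.468, 0.531, -0.468]
contact_force: [0.1, 1.2, 0.1]
gripper_width: 0.391
[ 0.44757129 -0.18937799  0.07457471] [0.13402774 1.15637793 0.0784801 ] 33.424476768940735
```

View pics/w5.png

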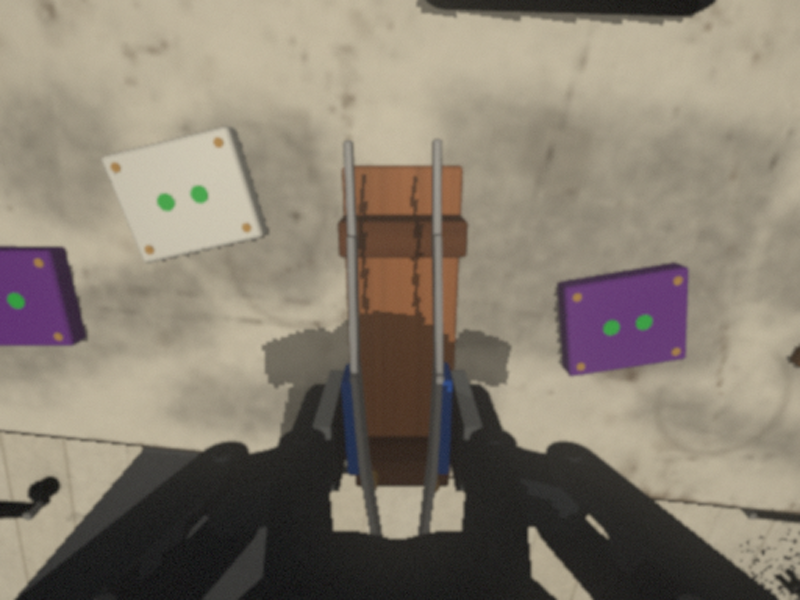

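The tweezers are clear of the rest with tips level and parallel, tip spacing 88 px (gap about 21 mm). I'll carry them toward the gauge and squeeze slightly more.

```bash
python3 -m jog '-10 3 -25 0 0 0 32.5; 0 4 -40 0 0 0 32.5; 0 4 -45 0 0 0 32.5; 0 4 -45 0 0 0 32; 0 4 -45 0 0 0 32'
python3 -m jog '0 4 -45 0 0 0 32; 0 2 -35 0 0 0 32; 0 0 -20 -0.5 0 0 32; 0 0 0 -0.5 0 0 32; 0 0 0 0 0 0 32'
python3 -m jog '0 0 0 0 0 0 32; 0 0 0 0 0 0 32; 0 0 0 0 0 0 32'
python3 - <<'E'
from h import *
from station import bot
o=bot.get_obs(); print(o['eef_pos'],o['contact_force'],o['gripper_width']*85.4)
np.savez('pics/o6.npz',e=o['eef_pos'],r=o['tool_rot'])
p,d=bot.read_camera('wrist'); c=bot.calibration('wrist'); np.savez('pics/w6.npz',p=p,d=d,**c)
cv2.imwrite('pics/w6.png',cv2.resize(p[:,:,::-1],(800,600),interpolation=cv2.INTER_CUBIC))
E
```

```text
t: 5.65
eef_pos: [0.4415, 0.0128, 0.0849]
tool_rot: [0.53, 0.468, 0.53, -0.468]
contact_force: [0.5, 0.0, -1.2]
gripper_width: 0.376
t: 6.15
eef_pos: [0.4352, 0.1111, 0.0848]
tool_rot: [0.554, 0.438, 0.555, -0.439]
contact_force: [1.0, -0.8, 0.1]
gripper_width: 0.376
t: 6.45
eef_pos: [0.4357, 0.1103, 0.0852]
tool_rot: [0.554, 0.44, 0.554, -0.44]
contact_force: [-0.5, 0.3, 0.0]
gripper_width: 0.379
[0.43565821 0.11034346 0.08521543] [-0.52717917  0.2752032   0.00845496] 32.40491285506429
```

View pics/w6.png

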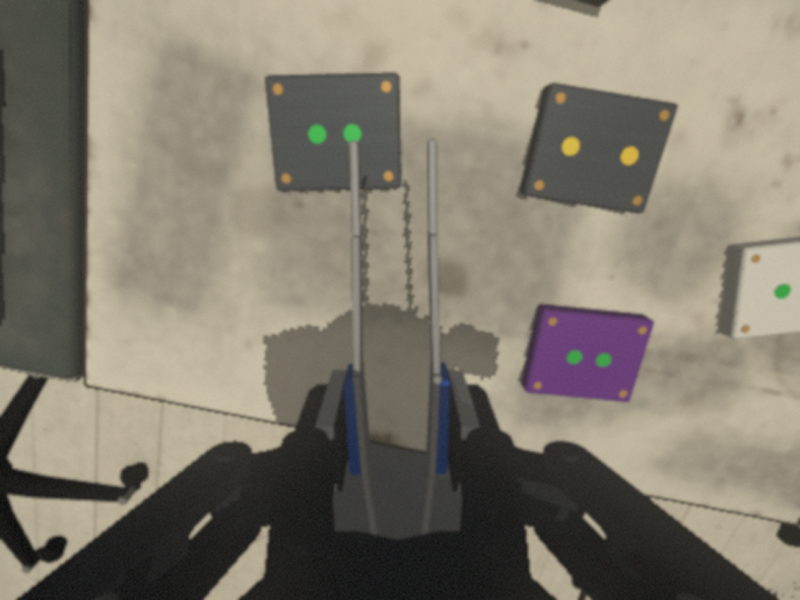

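The gauge is at (333,132) with dots at (317,134) and (353,133). The tips are at (354,142) and (432,141), already parallel to the line of dots.

```bash
cat >> h.py <<'E'
def meas(f,e,r,tips,zoff=.019,zd=.012):
    p,d,c=load(f); hsv=cv2.cvtColor(p,cv2.COLOR_RGB2HSV)
    m=cv2.inRange(hsv,(45,90,60),(85,255,255)); n,l,s,ce=cv2.connectedComponentsWithStats(m)
    g=[ce[i] for i in range(1,n) if s[i,4]>25]; 
    for q in g: print('green px',(q*1.5625).round(1),onplane(c,*q,zd).round(4))
    T=[onplane(c,*((np.array(t)+.5)/1.5625-.5),e[2]+zoff) for t in tips]
    o={'tool_rot':r}; Rm=rot(o)
    for t in T: print('tip',t.round(4),'tool',(Rm.inv().apply(t-e)*1000).round(1))
    print('spacing',np.linalg.norm(T[0]-T[1])*1000); v=T[0]-T[1]; print('tip yaw',np.degrees(np.arctan2(-v[0],v[1])), 'tool z',Rm.as_matrix()[:,2].round(4),np.degrees(np.arctan2(Rm.as_matrix()[0,2],-Rm.as_matrix()[1,2])))
    return g,T,c,d
E
python3 - <<'E'
from h import *
z=np.load('pics/o6.npz')
g,T,c,d=meas('pics/w6.npz',z['e'],z['r'],[(354,142),(432,141)])
for u,v in ((354,146),(432,146),(356,250),(435,250)):
    a=d[int(v/1.5625)-1:int(v/1.5625)+2,int(u/1.5625)-2:int(u/1.5625)+3]; k=a[a>0].min()
    o,dr=ray(c,u/1.5625,v/1.5625); print('depth z',(o+dr*k)[2].round(4))
p=cv2.imread('pics/w6.png'); cv2.imwrite('pics/w6c.png',cv2.resize(p[60:260,250:480],None,fx=3,fy=3))
E
```

```text
green px [351.5 132.1] [0.5198 0.1519 0.012 ]
green px [316.6 133.6] [0.5157 0.1673 0.012 ]
green px [781.9 290.6] [ 0.495 -0.076  0.012]
green px [573.4 356.6] [0.4362 0.0145 0.012 ]
green px [603.1 359.3] [ 0.4383 -0.0016  0.012 ]
tip [0.516  0.1415 0.1042] tool [-19.   85.3 -12.2]
tip [0.5208 0.1217 0.1042] tool [-19.   85.5   8.2]
spacing 20.40445034199436
tip yaw 13.668835784811504 tool z [ 2.259e-01 -9.741e-01  3.000e-04] 13.057084126655674
depth z 0.1043
depth z 0.1041
depth z 0.1067
depth z 0.1074
```

View pics/w6c.png

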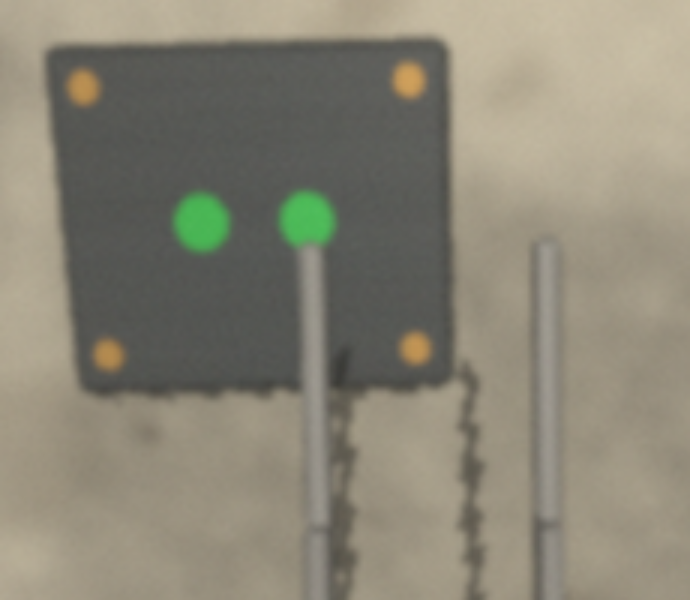

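```bash
python3 -m jog '0 2.5 -13.5 -0.08 0 0 31.5; 0 3 -13 0 0 0 31; 30 0 0 0 0 0 31; 25 0 0 0 0 0 31; 0 0 0 0 0 0 31'
python3 -m jog '0 0 0 0 0 0 31; 0 0 0 0 0 0 31; 0 0 0 0 0 0 31'
python3 - <<'E'
from h import *
from station import bot
o=bot.get_obs(); print(o['eef_pos'],o['contact_force'],o['gripper_width']*85.4)
np.savez('pics/o7.npz',e=o['eef_pos'],r=o['tool_rot'])
p,d=bot.read_camera('wrist'); c=bot.calibration('wrist'); np.savez('pics/w7.npz',p=p,d=d,**c)
P=cv2.resize(p[:,:,::-1],(800,600),interpolation=cv2.INTER_CUBIC); cv2.imwrite('pics/w7.png',P)
cv2.imwrite('pics/w7c.png',cv2.resize(P[60:260,280:510],None,fx=3,fy=3))
E
```

```text
t: 7.0
eef_pos: [0.4327, 0.1391, 0.0281]
tool_rot: [0.555, 0.435, 0.557, -0.438]
contact_force: [-1.2, -0.7, -0.2]
gripper_width: 0.364
t: 7.3
eef_pos: [0.4357, 0.1388, 0.0314]
tool_rot: [0.556, 0.438, 0.555, -0.436]
contact_force: [0.4, -0.5, -0.0]
gripper_width: 0.366
[0.43566244 0.13876008 0.03139973] [ 0.4492455  -0.48807364 -0.02632432] 31.269928761603094
```

View pics/w7.png

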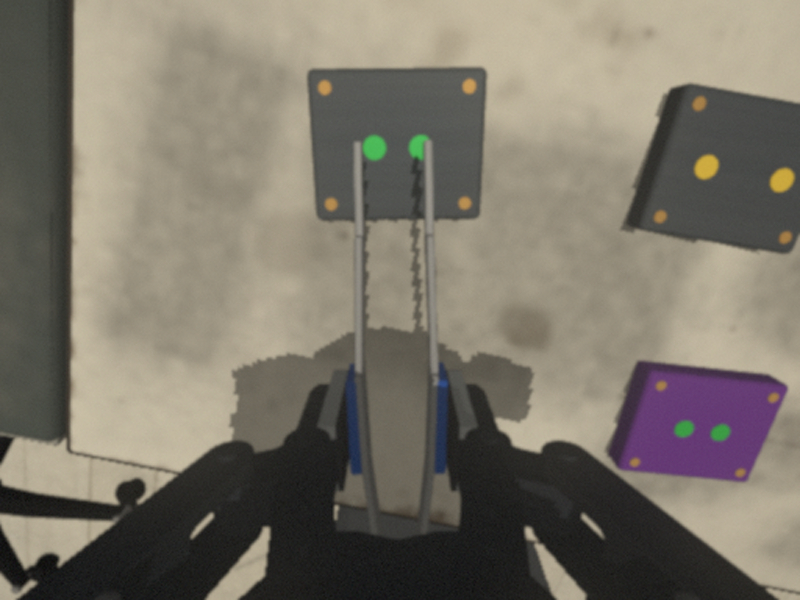

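View pics/w7c.png

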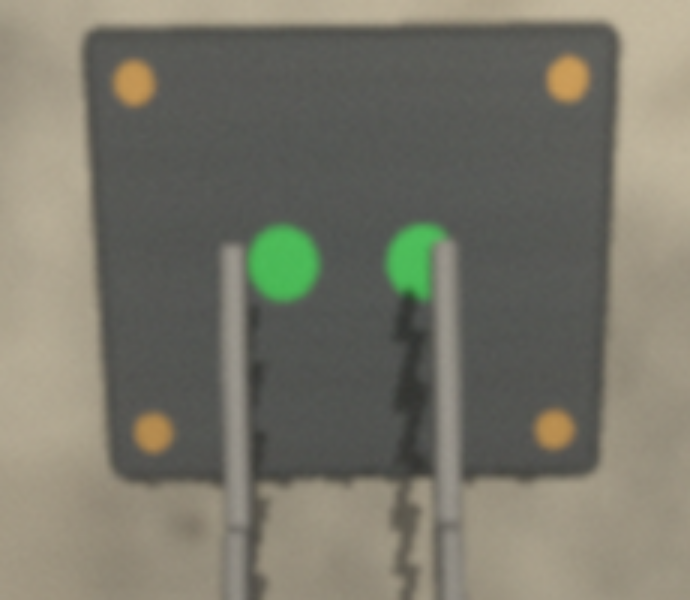

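```bash
python3 - <<'E'
from h import *
z=np.load('pics/o7.npz'); e=z['e']
g,T,c,d=meas('pics/w7.npz',e,z['r'],[(357.7,141.7),(428.7,140.3)],zoff=.018)
D=[onplane(c,(u+.5)/1.5625-.5,(v+.5)/1.5625-.5,.012) for u,v in((374.7,147.7),(420.7,147.3))]
dv=D[0]-D[1]; print('dots',D,np.linalg.norm(dv)*1000,'yaw',np.degrees(np.arctan2(-dv[0],dv[1])))
tm=sum(T)/2; dm=sum(D)/2; Rm=rot({'tool_rot':z['r']})
print('mid tips',tm,'dots',dm,'shift tool mm',Rm.inv().apply(dm-tm)*1000)
C=[onplane(c,(280+x/3+.5)/1.5625-.5,(60+y/3+.5)/1.5625-.5,.012) for x,y in((133,82),(568,78),(555,429),(153,432))]
print('brass centre',sum(C)/4)
for a,b in((0,3),(1,2)): v=C[a]-C[b]; print(np.degrees(np.arctan2(v[1],v[0])))
for a,b in((0,1),(3,2)): v=C[a]-C[b]; print(np.degrees(np.arctan2(-v[0],v[1])))
for u,v in ((357.7,146),(428.7,146),(359,235),(431,235)):
    a=d[int(v/1.5625)-1:int(v/1.5625)+2,int(u/1.5625)-2:int(u/1.5625)+3]; k=a[a>0].min()
    o,dr=ray(c,u/1.5625,v/1.5625); print('depth z',(o+dr*k)[2].round(4))
u,v=397,100; o,dr=ray(c,u/1.5625,v/1.5625); print('gauge top',(o+dr*d[int(v/1.5625),int(u/1.5625)])[2])
E
```

```text
green px [373.7 147.1] [0.5155 0.1669 0.012 ]
green px [416.9 145.9] [0.5194 0.1526 0.012 ]
green px [683.5 428.2] [0.4362 0.0142 0.012 ]
green px [719.7 431.9] [ 0.4381 -0.0016  0.012 ]
tip [0.5158 0.1695 0.0494] tool [-17.8  85.2 -11. ]
tip [0.5206 0.1514 0.0494] tool [-17.8  85.5   7.8]
spacing 18.72734500384465
tip yaw 14.591682592826599 tool z [ 2.357e-01 -9.718e-01 -3.000e-04] 13.635817760517574
dots [array([0.51547309, 0.16666356, 0.012     ]), array([0.51930833, 0.15128177, 0.012     ])] 15.8527114995854 yaw 14.00045747668371
mid tips [0.51820073 0.1604334  0.04939973] dots [0.51739071 0.15897266 0.012     ] shift tool mm [37.39687025 -1.21125889  1.23947366]
brass centre [0.51740336 0.15907787 0.012     ]
14.15745183232249
14.155764189818173
14.005158262817561
13.95231248692634
depth z 0.0504
depth z 0.0506
depth z 0.0506
depth z 0.0526
gauge top 0.011336521908916208
```

Gap is about 16.2 mm. The offset is -1.2 mm and +1.2 mm in the tool's y and z, and the dots' centre agrees between the dots and the brass corners. I'll correct that and descend 25 mm.

```bash
python3 -m jog '10 -1.2 1.2 0 0 0 31; 10 0 0 0 0 0 31; 5 0 0 0 0 0 31; 0 0 0 0 0 0 31; 0 0 0 0 0 0 31'
python3 -m jog '0 0 0 0 0 0 31; 0 0 0 0 0 0 31; 0 0 0 0 0 0 31'
python3 - <<'E'
from h import *
from station import bot
o=bot.get_obs(); print(o['eef_pos'],o['contact_force'],o['gripper_width']*85.4)
np.savez('pics/o8.npz',e=o['eef_pos'],r=o['tool_rot'])
p,d=bot.read_camera('wrist'); c=bot.calibration('wrist'); np.savez('pics/w8.npz',p=p,d=d,**c)
P=cv2.resize(p[:,:,::-1],(800,600),interpolation=cv2.INTER_CUBIC)
cv2.imwrite('pics/w8c.png',cv2.resize(P[60:260,280:510],None,fx=3,fy=3))
p,d=bot.read_camera('top'); np.savez('pics/top8.npz',p=p,d=d,**bot.calibration('top')); cv2.imwrite('pics/top8.png',cv2.resize(p[170:260,100:220,::-1],None,fx=6,fy=6,interpolation=cv2.INTER_CUBIC))
E
```

```text
t: 7.85
eef_pos: [0.4337, 0.1368, 0.005]
tool_rot: [0.556, 0.437, 0.556, -0.437]
contact_force: [-0.7, -0.3, 0.1]
gripper_width: 0.366
t: 8.15
eef_pos: [0.4341, 0.1369, 0.0055]
tool_rot: [0.556, 0.437, 0.556, -0.437]
contact_force: [0.1, -0.8, -1.1]
gripper_width: 0.369
[0.43413824 0.13687714 0.00552083] [ 0.05284486 -0.75925555 -1.05172741] 31.52347193333969
```

View pics/w8c.png

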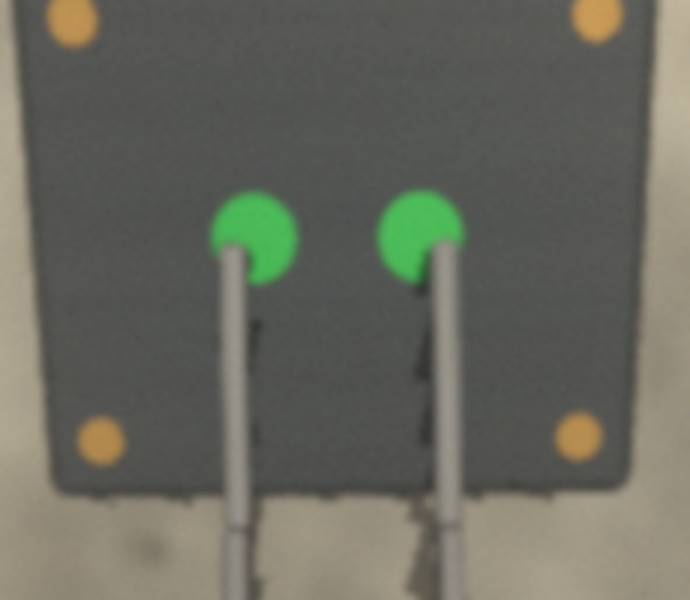

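View pics/top8.png

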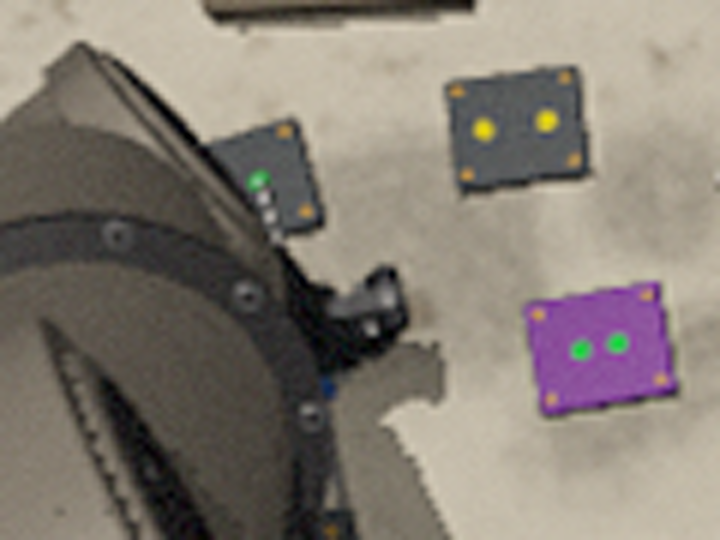

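```bash
python3 - <<'E'
from h import *
z=np.load('pics/o8.npz'); e=z['e']
p,d,c=load('pics/w8.npz'); Rm=rot({'tool_rot':z['r']})
U=lambda x,y,h: onplane(c,(280+x/3+.5)/1.5625-.5,(60+y/3+.5)/1.5625-.5,h)
D=[U(255,238,.012),U(421,237,.012)]; B=[U(74,20,.012),U(597,16,.012),U(579,436,.012),U(101,441,.012)]
for zo in(.0165,.018):
    T=[U(244,245,e[2]+zo),U(433,242,e[2]+zo)]
    print(zo,'tips',[t.round(4) for t in T],'gap',np.linalg.norm(T[0]-T[1])*1000,'offsets tool',[(Rm.inv().apply(a-b)*1000).round(1) for a,b in zip(D,T)])
print('dots',[t.round(4) for t in D],np.linalg.norm(D[0]-D[1])*1000,'brass ctr',sum(B)/4,'dots ctr',sum(D)/2)
for x,y in((233,255),(445,255),(236,400),(448,400)):
    u=(280+x/3)/1.5625;v=(60+y/3)/1.5625;a=d[int(v)-1:int(v)+2,int(u)-2:int(u)+3];o,dr=ray(c,u,v);print('top z',(o+dr*a[a>0].min())[2])
E
```

```text
0.0165 tips [array([0.5146, 0.1669, 0.022 ]), array([0.5188, 0.1507, 0.022 ])] gap 16.807750164874815 offsets tool [array([10. ,  0.9,  0.3]), array([10. ,  0.7, -0.6])]
0.018 tips [array([0.5146, 0.1668, 0.0235]), array([0.5187, 0.1507, 0.0235])] gap 16.607074740616873 offsets tool [array([11.5,  0.9,  0.2]), array([11.5,  0.7, -0.5])]
dots [array([0.5155, 0.1669, 0.012 ]), array([0.5193, 0.1514, 0.012 ])] 15.916361647512218 brass ctr [0.51735449 0.15913484 0.012     ] dots ctr [0.51742029 0.15912388 0.012     ]
top z 0.02453099432194858
top z 0.02465990424322638
top z 0.025297070168091004
top z 0.024799419849851637
```

Both tips are within about 1 mm of their dots, 10–11 mm above the gauge, gap about 16.7 mm. One final trim and settle.

```bash
python3 -m jog '-0.5 0.8 0 0 0 0 30.8; 0 0 0 0 0 0 30.8; 0 0 0 0 0 0 30.8; 0 0 0 0 0 0 30.8; 0 0 0 0 0 0 30.8'
python3 -m jog '0 0 0 0 0 0 30.8; 0 0 0 0 0 0 30.8; 0 0 0 0 0 0 30.8; 0 0 0 0 0 0 30.8; 0 0 0 0 0 0 30.8'
python3 - <<'E'
from h import *
from station import bot
o=bot.get_obs(); print(o['eef_pos'],o['contact_force'],o['gripper_width']*85.4,abs(o['joint_vel']).max())
np.savez('pics/o9.npz',e=o['eef_pos'],r=o['tool_rot'])
p,d=bot.read_camera('wrist'); c=bot.calibration('wrist'); np.savez('pics/w9.npz',p=p,d=d,**c)
P=cv2.resize(p[:,:,::-1],(800,600),interpolation=cv2.INTER_CUBIC)
cv2.imwrite('pics/w9c.png',cv2.resize(P[60:260,280:510],None,fx=3,fy=3))
E
```

```text
t: 8.75
eef_pos: [0.4347, 0.137, 0.0058]
tool_rot: [0.556, 0.437, 0.556, -0.437]
contact_force: [0.5, 0.1, -0.9]
gripper_width: 0.364
t: 9.25
eef_pos: [0.4347, 0.137, 0.0058]
tool_rot: [0.556, 0.437, 0.556, -0.437]
contact_force: [0.1, 0.6, -0.5]
gripper_width: 0.357
[0.43472958 0.1369943  0.00580576] [ 0.11526225  0.58053262 -0.53633349] 30.450621926783285 0.0018762646234731556
```

View pics/w9c.png

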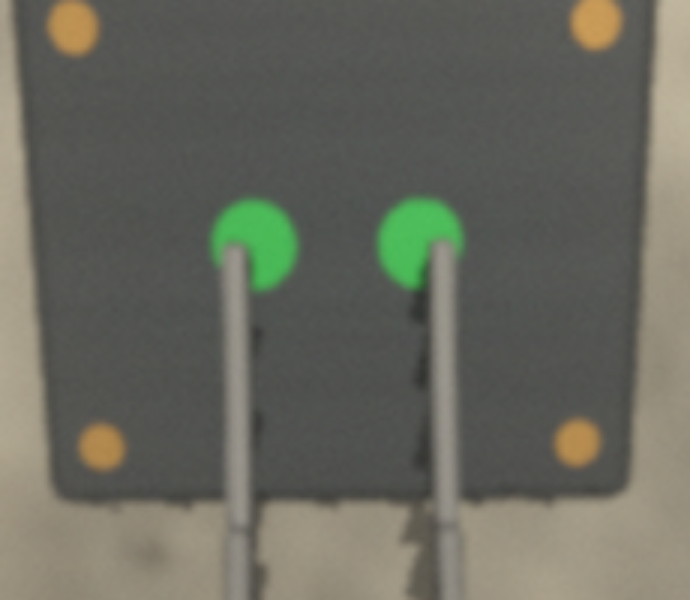

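The tips are at (235,246) and (443,243), over dots at (255,244) and (421,243). The inner faces are at 246 and 431, which is 185 px and about 16.3 mm. The arm is still and nothing is touching, so I'm handing in.

```bash
python3 -c "
from station import bot
print(bot.hand_in()); o=bot.get_obs(); print(o['t'],o['eef_pos'],o['gripper_width']*85.4)"
```

```text
the job is handed in; nothing more can be done
None
the job is handed in; nothing more can be done
```

I lifted the tweezers off their rest by the blue pads, squeezed them in stages and handed in at about 9.3 s. They were still held in the air over the grey steel gauge with the green dots; `hand_in()` gave no verdict.

- **Gap:** about 16.3 mm in the last wrist picture, and never below about 16 mm on the way.
- **Position:** each tip is about 1 mm or less from its dot's centre.
- **Height:** the middle of each tip is about 10–11 mm above the gauge's top face.
- **Contact and steadiness:** the last outside-force reading was within its usual 1 N noise, with no sign of touching the gauge. The arm was still, and no move came near the jars, cup or whetstone.

**Disagreements:**
- The depth readings put the tips 1–2 mm lower than the height I assumed when gripping; both values are within tolerance.
- The gripper's reported opening wandered by about 0.4 mm around the commanded 30.8 mm, which is up to about 0.8 mm of tip gap.
- The last top view was mostly blocked by the arm, so the final check is from the wrist camera alone.

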